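# Close up the bench tool chest

### The job

Close up the green tool chest for the night, using the fingertips only: push both of its drawers fully home and push its lid down until it is shut. Do it gently, without slamming anything and without pulling a drawer further out or raising the lid; the small parts stay standing in their drawers, and do not pick up or disturb anything else on the bench. The order does not matter.

Things in the scene. Friction and masses are not known exactly. Their poses are not given: they have to be found in the camera images.
- chest: green steel tool chest, fixed to the bench: 150 deep (its x) x 280 wide (its y) x 90 mm high to the rim of the open tray on top. Origin: centre of its underside, on the bench; its -x side is the front, with the drawers, its +x side is the back, with the lid's hinge. Turned about the vertical by up to 0.3 rad. Files lie fixed in the tray, below the rim
- drawer_left (a joint): left drawer (the chest's +y half), m: 0 fully home (front panel flush with the chest's front), grows as it comes out along the chest's -x; starts 0.04 to 0.075. About 1.5 N of slide friction and 4 N per m/s of damping; it stays where it is left. Front panel 128 wide, from 8 to 50 mm above the bench, its outer face in the plane of the chest's front (chest x = -75 mm) when home
- drawer_right (a joint): right drawer (the chest's -y half), as the left one
- drawer_left_handle (a point): centre of the left drawer's handle bar: round steel bar 8 mm thick, 64 mm long along the chest's y, 25 mm in front of the drawer's front panel, 36 mm above the bench. With the drawer home it is at chest (-100, 68.5, 36) mm. Axes as the chest's
- drawer_right_handle (a point): the same on the right drawer; home at chest (-100, -68.5, 36) mm
- lid (a joint): lid of the tray, rad: 0 shut (flat on the rim), grows as it opens upward; starts 0.6 to 1.05, leaning back from the front. Hinge axis along the chest's y at chest x = 75, z = 90 mm. Panel 152 mm from hinge to free edge, 284 wide, 6 mm thick (its underside passes through the hinge axis). Its stiff hinge (0.36 N m friction) holds it at any angle, so it must be pushed all the way down; 1 to 3 N at the free edge move it
- lid_edge (a point): point on the lid's outer (upper) face, in the middle of its width, 12 mm from its free edge: 140 mm from the hinge along the panel and 6 mm above its underside. z axis: normal to the outer face, outward; x axis: along the panel from free edge to hinge; y axis: the chest's y
- bush: brass bush, ring of 22 mm outside diameter, 12 mm bore, 20 mm high, loose, standing in the left drawer just behind its front; origin: centre of its underside (drawer floor is 12 mm above the bench)
- pin: steel pin, 18 mm diameter, 24 mm high, loose, standing in the right drawer just behind its front; origin: centre of its underside
- oil: grey plastic bottle, 52 mm diameter, 130 mm high, loose bystander; origin: centre of its underside
- hammer: hammer, 260 mm long, lying on the bench, loose bystander; origin: under its middle
- cardbox: open white box 90 (its x) x 110 (its y) x 45 mm high, walls 4 mm, loose bystander; origin: centre of its underside

How it is judged:
By the outcome, as a careful person would: the job done as asked, in the order asked, and still so for the second after the job is handed in, with the robot touching nothing.
It also fails if it takes over 59 s, if anything falls off the work surface, if the arm or the gripper's body presses on something with over 40 N, if the wrist force passes 120 N, or if a joint passes its speed limit or range.

### The arm

A 6-joint arm with a two-finger parallel gripper is mounted at the origin on the work surface. World frame = base frame: x ahead of the robot, y to its left, z up, the work surface at z = 0. Lengths are in m, angles in rad, forces in N, time in s.
With the tool pointing down it reaches from about 0.375 to 0.9 m from the base axis. Payload 3.1 kg.
Tool frame: the origin (TCP) lies midway between the tips of the shut fingers; the grasp point (between the pads) lies grip_point_offset behind it (grip_point_offset is the distance from the TCP to the grasp point, in m); y points along the fingers, z is the direction in which the jaws open and shut, and the axes are right-handed (so a half turn about y gives the same grasp; the last joint's range is limited). The gripper opens to 87 mm and grips with 3 to 60 N. Pads are 19 mm wide; open, the fingers measure 117 mm over their backs; the gripper's body (75 mm by 190 mm) begins 51 mm behind the grasp point.
Start: joints at [-1.486, 0.527, 1.433, -0, 1.181, -0.178], TCP at [0.162, -0.604, 0.223] pointing down, gripper open.
Joint ranges: [-3.08, 3.08], [-0.75, 2.2], [0.22, 2.44], [-1.43, 4.57], [0, 2.65], [-2.85, 2.85]. Speed limits (rad/s): [2.79, 2.79, 3.14, 3.14, 3.14, 3.14].

### API

Orientations are given as a unit quaternion [x, y, z, w].
In Python, from rig import * gives the robot as it stands.
- The arm moves only by the tool jog_arm, never from a script. Its argument "increments" is a list that holds one entry, the list of rows, each a list of 7 numbers: the turn, a rotation vector about the world's x, y, z in degrees, then the shift along the world's x, y, z in m, then the closure, from -1 (fully open) to 1 (shut), so that 0 is half open. In form: [[[rx, ry, rz, x, y, z, jaw], ...]]. A call has 1 to 8 rows; each row is the pose to reach, as a shift and turn from the pose measured when the call began; what a row does not reach only later rows make up. A row lasts 1/10 s, in which the tool goes at most 50 mm and 8.59 degrees, less where a joint would pass 70% of its speed; a pose out of reach is approached as far as the arm can. A call with a gripper value outside its range is refused whole. The fingers move at their own pace and stop on an object; "squeeze" is the grip in N (left out, the last holds). Time passes only in rows, so rows that repeat a pose let the fingers close. It gives the time, the measured TCP pose, the force and the opening at its end, in the units of the state.
- get_obs(): the state, without advancing time (a new reading comes with each control period).
- camera(name): name is "scene" or "top" or "wrist"; returns the picture (480x640x3 uint8, red, green, blue); there is no depth.
- camera_info(name): a dict with "K" (3x3 intrinsics, pixels), "R" (3x3) and "t" (3): a world point X has camera coordinates R X + t. Camera axes: x right, y down, z forward; pixel columns grow to the right and rows downward; lengths in m; the calibration is good to about 2 mm. The wrist camera is an equidistant fisheye: a pixel r from the principal point sees the ray r / f radians off the axis. A picture is of the moment at which its call begins: read the wrist's pose just before it. camera_info takes no time and is no camera call; for the wrist camera it gives the pose at the moment of the call.
- hand_in(): hands the job in, once; it reports no verdict.
The state is a dict: "time": time; "q": joint angles; "joint_velocities": joint speeds; "joint_torque": joint torques, N m; "position": TCP position; "tool_rot": TCP orientation; "ft_force": force on the tool from outside, world axes, zero at the start; "moment": the same for the moment, N m; "grip_width": finger opening in m.
Only numpy, scipy, OpenCV 4.12 (cv2) and the standard library are available. Lean on these libraries where they do the work, as an engineer would, in place of code of your own. Each camera call takes 0.05 s, during which the arm holds its last target.

## Working session

There is one attempt and no reset: what is moved stays moved. The work goes in short steps, Python scripts to look and compute and a tool call to move; the robot and the scene stay as the last step left them, time stands still between calls to the robot, and variables do not carry over. Pictures are saved under pics/ and viewed, and the job is handed in when it is done.

Besides the shell and the picture viewer there is one more tool, called after ">>>" in YAML: its name, and indented under it one key for each argument. jog_arm: Moves the arm, as the interface text tells. Its arguments: {"type":"object","properties":{"increments":{"type":"array","items":{"type":"array","items":{"type":"array","items":{"type":"number"}}}},"squeeze":{"type":"number"}},"required":["increments"]}

```bash
ls; mkdir -p pics; python3 - <<'E'
from rig import *
import cv2
print(get_obs())
for n in("scene","top"):
    i=camera_info(n);print(n,i)
    cv2.imwrite(f"pics/{n}0.png",camera(n)[:,:,::-1])
E
```

```text
pics
{'time': 0.0, 'q': array([-1.48650668e+00,  5.28461393e-01,  1.43392414e+00, -3.74067117e-05,
        1.18136340e+00, -1.78526491e-01]), 'joint_velocities': array([ 1.46893433e-03,  9.21159934e-04, -4.59350905e-05,  3.90087169e-04,
       -3.19991762e-05, -1.06222367e-03]), 'joint_torque': array([-5.16972541e-04, -4.40046859e+01, -1.76590347e+01,  6.30801916e-02,
        5.80654631e-02, -1.78460418e-04]), 'position': array([ 0.16231462, -0.60279144,  0.22156761]), 'tool_rot': array([-0.09263359,  0.70177139, -0.70024722,  0.09268097]), 'ft_force': array([-1.56660335,  0.02085345, -1.16254636]), 'moment': array([-0.01015981, -0.01843378, -0.00923839]), 'grip_width': 0.08707845670532788}
scene {'K': array([[442.8159364 ,   0.        , 322.01264404],
       [  0.        , 442.8159364 , 237.13208883],
       [  0.        ,   0.        ,   1.        ]]), 'R': array([[ 0.95630494,  0.29230599, -0.00616977],
       [ 0.21309718, -0.71130398, -0.66980314],
       [-0.20017605,  0.63922129, -0.74251309]]), 't': array([-0.60216638, -0.03876126,  0.91458769])}
top {'K': array([[588.03013051,   0.        , 315.81826858],
       [  0.        , 588.03013051, 239.01488162],
       [  0.        ,   0.        ,   1.        ]]), 'R': array([[ 1.71317828e-02, -9.99853068e-01,  5.87416644e-04],
       [-9.78809057e-01, -1.68911044e-02, -2.04077241e-01],
       [ 2.04057177e-01,  2.92123823e-03, -9.78954613e-01]]), 't': array([0.02889944, 0.62202125, 1.13767082])}
```

View pics/scene0.png

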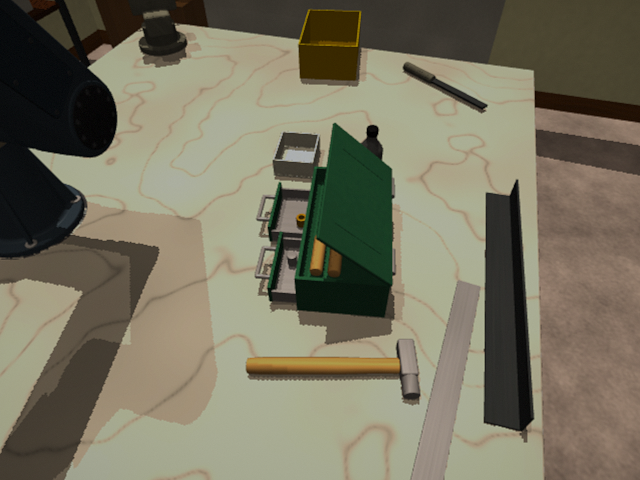

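View pics/top0.png

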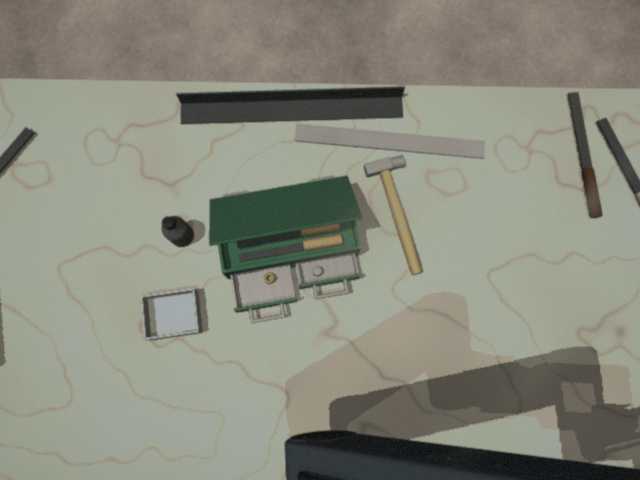

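The chest is at about (290,235) in the top view, with both drawers out at (268,290) and (328,272) and the lid open. The bottle is at (177,230), the box at (172,313) and the hammer at (400,215). I'll enlarge both views next to get the corners.

```bash
python3 - <<'E'
import cv2
a=cv2.imread("pics/top0.png")[160:340,190:390]; cv2.imwrite("pics/t1.png",cv2.resize(a,None,fx=3.3,fy=3.3,interpolation=cv2.INTER_CUBIC)[:600])
a=cv2.imread("pics/scene0.png")[115:325,240:410]; cv2.imwrite("pics/s1.png",cv2.resize(a,None,fx=2.8,fy=2.8,interpolation=cv2.INTER_CUBIC))
E
```

```text
(no output)
```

View pics/t1.png

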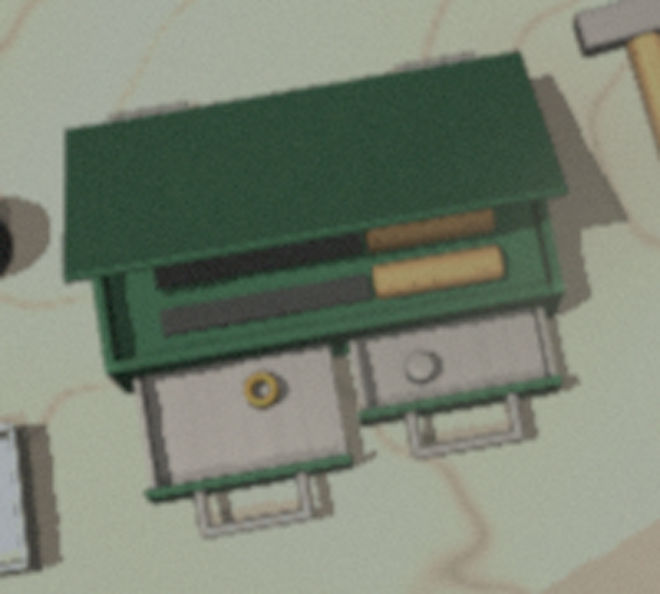

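View pics/s1.png

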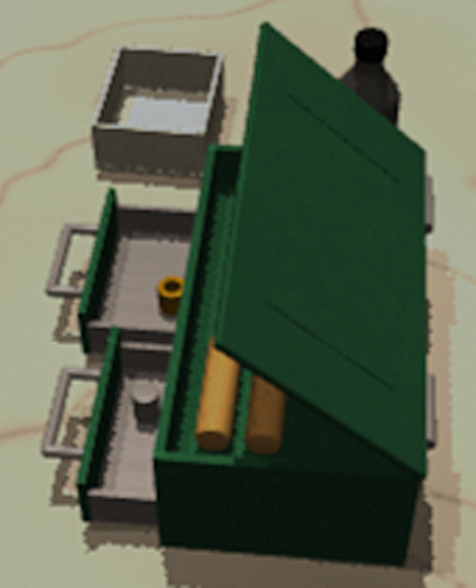

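```bash
cat > h.py <<'E'
from rig import *
import numpy as np
def ray(n,u,v):
    i=camera_info(n);d=i["R"].T@(np.linalg.inv(i["K"])@[u,v,1]);return -i["R"].T@i["t"],d
def onz(n,u,v,z):
    c,d=ray(n,u,v);return c+d*(z-c[2])/d[2]
def tri(a,b):
    (c,d),(e,f)=ray("top",*a),ray("scene",*b)
    s=np.linalg.lstsq(np.stack([d,-f],1),e-c,rcond=None)[0]
    p,q=c+s[0]*d,e+s[1]*f;return (p+q)/2,np.linalg.norm(p-q)
T=lambda x,y:(190+(x+.5)/3.3-.5,160+(y+.5)/3.3-.5)
S=lambda x,y:(240+(x+.5)/2.8-.5,115+(y+.5)/2.8-.5)
E
python3 - <<'E'
from h import *
np.set_printoptions(precision=4,suppress=True)
print("rim FL,FR",onz("top",*T(112,375),.09),onz("top",*T(562,297),.09),onz("scene",*S(212,147),.09),onz("scene",*S(157,458),.09))
for nm,t,s in [("free L",(65,278),(262,24)),("free R",(565,192),(218,345)),("hinge L",(65,130),(425,150)),("hinge R",(520,53),(425,472)),
 ("LhL",(205,533),(68,228)),("LhR",(312,518),(52,293)),("RhL",(413,453),(68,372)),("RhR",(522,438),(48,450)),
 ("FR",(562,297),(157,458)),("Lpanel L",(150,495),(112,192)),("Lpanel R",(352,460),(82,350)),("Rpanel L",(363,415),(115,330)),("Rpanel R",(562,384),(83,518))]:
    print(nm,*tri(T(*t),S(*s)))
for nm,t in [("LhL",(203,534)),("LhR",(312,518)),("RhL",(413,453)),("RhR",(522,438))]: print(nm,onz("top",*T(*t),.036))
for nm,t in [("LhL",(68,228)),("LhR",(52,293)),("RhL",(68,372)),("RhR",(48,450))]: print(nm,onz("scene",*S(*t),.036))
for nm,t in [("Lp",(150,490)),("Lp",(352,458)),("Rp",(363,412)),("Rp",(562,380))]: print(nm,onz("top",*T(*t),.05))
E
```

```text
rim FL,FR [0.5438 0.2204 0.09  ] [ 0.5959 -0.0487  0.09  ] [0.5491 0.2204 0.09  ] [ 0.6023 -0.0496  0.09  ]
free L [0.582  0.2326 0.19  ] 0.001648384895968883
free R [ 0.6371 -0.0429  0.1886] 0.0007255732357408302
hinge L [0.6945 0.2563 0.093 ] 0.00043622660472945136
hinge R [ 0.7476 -0.0218  0.0974] 0.001328935660003508
LhL [0.4546 0.1672 0.0343] 0.00021212159407597546
LhR [0.4667 0.1026 0.0326] 0.003954905556589444
RhL [0.5063 0.0396 0.0326] 0.0002182542713090408
RhR [ 0.5181 -0.0269  0.0357] 0.003828978649657765
FR [ 0.5989 -0.0478  0.0852] 0.004876765008315785
Lpanel L [0.4768 0.2008 0.0463] 0.001082622330161176
Lpanel R [0.5015 0.077  0.0135] 0.004337018317680571
Rpanel L [0.5281 0.0711 0.0471] 0.0006934765763230004
Rpanel R [ 0.553  -0.0546  0.0169] 0.0013355232417502085
LhL [0.4538 0.1682 0.036 ]
LhR [0.4648 0.1013 0.036 ]
RhL [0.506  0.0397 0.036 ]
RhR [ 0.5165 -0.028   0.036 ]
LhL [0.4556 0.1656 0.036 ]
LhR [0.4698 0.1009 0.036 ]
RhL [0.5076 0.0369 0.036 ]
RhR [ 0.5197 -0.0259  0.036 ]
Lp [0.4791 0.2001 0.05  ]
Lp [0.5008 0.077  0.05  ]
Rp [0.5293 0.0709 0.05  ]
Rp [ 0.5513 -0.0518  0.05  ]
```

```bash
python3 - <<'E'
from h import *
from scipy.spatial.transform import Rotation as Ro
import rig; print([k for k in dir(rig) if k[0]!='_'])
o=get_obs();print(Ro.from_quat(o["tool_rot"]).as_matrix().round(3)); 
try: print(grip_point_offset)
except Exception as e: print(e)
y=.193;c,s=np.cos(y),np.sin(y);R=np.array([[c,-s,0],[s,c,0],[0,0,1]]);O=np.array([.6465,.101,0])
np.save("R.npy",R);np.save("O.npy",O)
for p in [(.582,.2326,.19),(.6371,-.0429,.1886),(.6945,.2563,.093),(.7476,-.0218,.0974),(.46,.1348,.036),(.512,.006,.036),(.5438,.2204,.09),(.6023,-.0496,.09)]: print((R.T@(np.array(p)-O)).round(4))
E
```

```text
['Unreachable', 'camera', 'camera_info', 'get_obs', 'grip_point_offset', 'hand_in']
[[-0.966 -0.     0.26 ]
 [-0.26   0.002 -0.966]
 [-0.    -1.    -0.002]]
0.0187
[-0.0381  0.1415  0.19  ]
[-0.0368 -0.1394  0.1886]
[0.0769 0.1432 0.093 ]
[ 0.0757 -0.1399  0.0974]
[-0.1766  0.0689  0.036 ]
[-0.1502 -0.0674  0.036 ]
[-0.0779  0.1369  0.09  ]
[-0.0723 -0.1393  0.09  ]
```

>>> jog_arm:
  increments:
    - [[0, 0, 0, 0.015, 0.03, 0, 1], [0, 0, -1, 0.033, 0.066, 0, 1], [0, 0, -2, 0.051, 0.102, 0, 1], [0, 0, -3, 0.069, 0.138, 0, 1], [0, 0, -4, 0.087, 0.174, 0, 1], [0, 0, -4, 0.105, 0.21, 0, 1], [0, 0, -4, 0.123, 0.246, 0, 1], [0, 0, -4, 0.141, 0.282, 0, 1]]
  squeeze: 10

```text
time: 0.9
position: [0.3037, -0.3192, 0.2215]
tool_rot: [-0.068, 0.705, -0.703, 0.068]
ft_force: [0.4, -1.1, 0.0]
grip_width: 0.0308
```

>>> jog_arm:
  increments:
    - [[0, 0, 0, 0.02, 0.042, 0, 1], [0, 0, 0, 0.04, 0.084, 0, 1], [0, 0, 0, 0.06, 0.126, 0, 1], [0, 0, 0, 0.08, 0.168, 0, 1], [0, 0, 0, 0.1, 0.21, 0, 1], [0, 0, 0, 0.12, 0.25, 0, 1], [0, 0, 0, 0.138, 0.286, -0.02, 1], [0, 0, 0, 0.154, 0.316, -0.05, 1]]

```text
time: 1.7
position: [0.4598, -0.0014, 0.1722]
tool_rot: [-0.067, 0.704, -0.703, 0.07]
ft_force: [0.0, -0.9, 0.1]
grip_width: 0.0004
```

```bash
cat > st.py <<'E'
from h import *
from scipy.spatial.transform import Rotation as Ro
R=np.load("R.npy");O=np.load("O.npy");o=get_obs()
print(o["time"],"w",o["position"].round(4),"chest",(R.T@(o["position"]-O)).round(4),"F chest",(R.T@o["ft_force"]).round(2),"yaw z",(R.T@Ro.from_quat(o["tool_rot"]).as_matrix()[:,2]).round(3),o["grip_width"])
E
python3 st.py
python3 -c "
from h import *;import cv2
i=camera_info('wrist');print(i['K'][0],i['t'])
cv2.imwrite('pics/w1.png',camera('wrist')[:,:,::-1])"
```

```text
1.7 w [ 0.4598 -0.0014  0.1722] chest [-0.2028 -0.0647  0.1722] F chest [-0.13 -0.85  0.08] yaw z [ 0.001 -1.    -0.   ] 0.00035727250628027427
[371.64829954   0.         322.42185496] [-0.09028858  0.42130035  0.44826656]
```

View pics/w1.png

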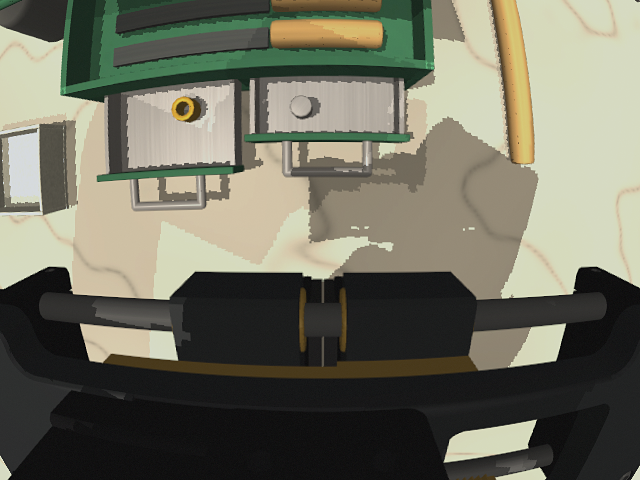

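The wrist view shows the tool lined up square in front of the drawers. The right handle bar runs from (285,173) to (370,173), the left from (135,207) to (203,207), and both small parts are standing.

```bash
python3 -c "
from h import *
R=np.load('R.npy');O=np.load('O.npy');i=camera_info('wrist');c=-i['R'].T@i['t'];o=get_obs()
print(R.T@(c-o['position']))
print(i['R']@o['position']+i['t'])
K=i['K']
for (u,v) in [(288,173),(370,173),(135,207),(203,207)]:
  x=np.array([u-K[0,2],v-K[1,2]]);r=np.linalg.norm(x);th=r/K[0,0];d=i['R'].T@np.r_[x/r*np.sin(th),np.cos(th)];p=c+d*(.036-c[2])/d[2];print((R.T@(p-O)).round(4))
"
```

```text
[ 0.06679131 -0.00112518  0.161416  ]
[-1.24203396e-04  2.48869403e-02  1.72910653e-01]
[-0.1531 -0.0325  0.036 ]
[-0.1528 -0.097   0.036 ]
[-0.178   0.1037  0.036 ]
[-0.1795  0.0388  0.036 ]
```

>>> jog_arm:
  increments:
    - [[0, 0, 0, 0, 0.01, 0.03, 1], [0, 0, 0, 0.015, 0.025, 0.06, 1], [0, 0, 0, 0.045, 0.045, 0.08, 1], [0, 0, 0, 0.08, 0.065, 0.08, 1], [0, 0, 0, 0.115, 0.085, 0.08, 1], [0, 0, 0, 0.15, 0.1, 0.08, 1], [0, 0, 0, 0.172, 0.1, 0.06, 1], [0, 0, 0, 0.172, 0.1, 0.05, 1]]

```text
time: 2.55
position: [0.6321, 0.1027, 0.2153]
tool_rot: [-0.07, 0.706, -0.701, 0.068]
ft_force: [-0.3, -0.6, -0.6]
grip_width: -0.0001
```

```bash
python3 st.py; python3 -c "
from h import *;import cv2
cv2.imwrite('pics/s2.png',cv2.resize(camera('scene')[60:330,220:520,::-1],None,fx=2.2,fy=2.2))"
```

```text
2.55 w [0.6321 0.1027 0.2153] chest [-0.0138  0.0044  0.2153] F chest [-0.4  -0.57 -0.59] yaw z [ 0.003 -1.    -0.007] -7.203041029897215e-05
```

View pics/s2.png

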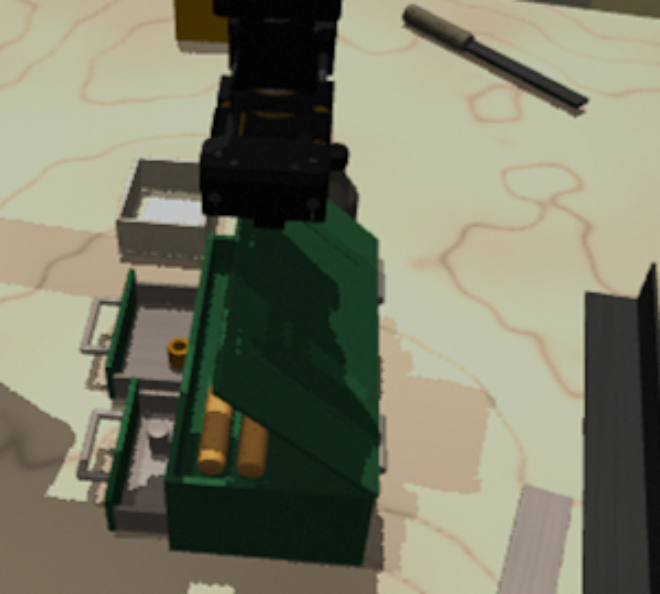

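The closed fingertips are poised above the lid near its free edge, and the drawers and small parts haven't moved. I'll go down slowly until they touch.

>>> jog_arm:
  increments:
    - [[0, 0, 0, 0, -0.002, -0.008, 1], [0, 0, 0, 0, -0.004, -0.016, 1], [0, 0, 0, 0, -0.004, -0.022, 1], [0, 0, 0, 0, -0.004, -0.026, 1], [0, 0, 0, 0, -0.004, -0.029, 1], [0, 0, 0, 0, -0.004, -0.032, 1], [0, 0, 0, -0.001, -0.004, -0.035, 1], [0, 0, 0, -0.003, -0.005, -0.038, 1]]

```text
time: 3.4
position: [0.6259, 0.0977, 0.1756]
tool_rot: [-0.072, 0.706, -0.701, 0.066]
ft_force: [0.7, 0.9, 0.9]
grip_width: 0.0004
```

```bash
python3 st.py
```

```text
3.4 w [0.6259 0.0977 0.1756] chest [-0.0208  0.0007  0.1756] F chest [0.83 0.75 0.89] yaw z [ 0.002 -1.    -0.008] 0.0004285221627215552
```

>>> jog_arm:
  increments:
    - [[0, 0, 0, -0.003, -0.001, -0.005, 1], [0, 0, 0, -0.006, -0.001, -0.01, 1], [0, 0, 0, -0.009, -0.002, -0.015, 1], [0, 0, 0, -0.012, -0.002, -0.02, 1], [0, 0, 0, -0.015, -0.003, -0.025, 1], [0, 0, 0, -0.017, -0.003, -0.03, 1], [0, 0, 0, -0.019, -0.004, -0.035, 1], [0, 0, 0, -0.021, -0.004, -0.04, 1]]

```text
time: 4.2
position: [0.6047, 0.0937, 0.1351]
tool_rot: [-0.072, 0.706, -0.701, 0.066]
ft_force: [0.6, -0.1, 1.3]
grip_width: 0.0005
```

```bash
python3 st.py; python3 -c "
from h import *;import cv2
cv2.imwrite('pics/s3.png',cv2.resize(camera('scene')[60:330,220:520,::-1],None,fx=2.2,fy=2.2))"
```

```text
4.2 w [0.6047 0.0937 0.1351] chest [-0.0424  0.0008  0.1351] F chest [ 0.58 -0.23  1.27] yaw z [ 0.002 -1.    -0.008] 0.00047642883950014544
```

View pics/s3.png

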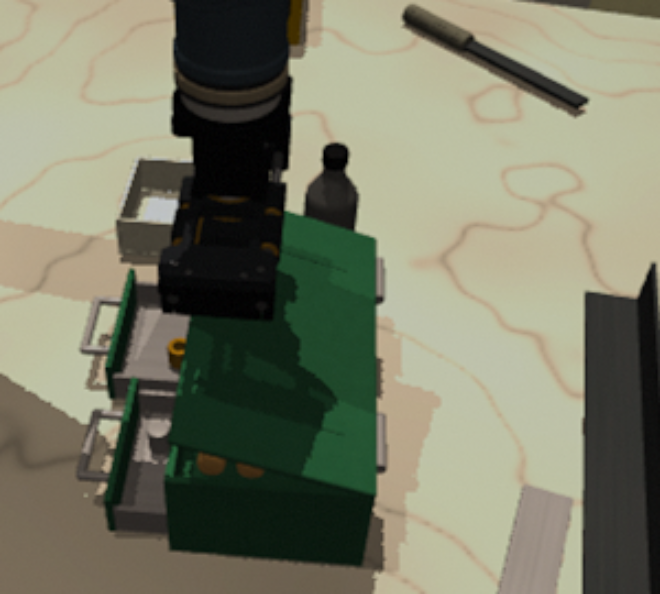

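The lid is following the fingertips down to about 0.3 rad, with the parts still standing. I'll keep going, slowing towards z = 0.096.

>>> jog_arm:
  increments:
    - [[0, 0, 0, -0.001, 0, -0.005, 1], [0, 0, 0, -0.003, -0.001, -0.01, 1], [0, 0, 0, -0.004, -0.001, -0.015, 1], [0, 0, 0, -0.005, -0.001, -0.02, 1], [0, 0, 0, -0.006, -0.001, -0.024, 1], [0, 0, 0, -0.007, -0.001, -0.028, 1], [0, 0, 0, -0.007, -0.001, -0.031, 1], [0, 0, 0, -0.007, -0.001, -0.034, 1]]

```text
time: 5.05
position: [0.5963, 0.0927, 0.0998]
tool_rot: [-0.073, 0.706, -0.701, 0.065]
ft_force: [-0.9, 0.0, 1.1]
grip_width: 0.0004
```

```bash
python3 st.py
```

```text
5.05 w [0.5963 0.0927 0.0998] chest [-0.0509  0.0015  0.0998] F chest [-0.84  0.21  1.08] yaw z [ 0.002 -1.    -0.009] 0.0004053441621215704
```

>>> jog_arm:
  increments:
    - [[0, 0, 0, 0, 0, -0.001, 1], [0, 0, 0, 0, 0, -0.002, 1], [0, 0, 0, 0, 0, -0.003, 1], [0, 0, 0, 0, 0, -0.004, 1], [0, 0, 0, 0, 0, -0.005, 1]]

```text
time: 5.55
position: [0.5962, 0.0927, 0.0964]
tool_rot: [-0.073, 0.706, -0.701, 0.065]
ft_force: [-3.7, 0.1, 15.1]
grip_width: 0.0008
```

```bash
python3 st.py
```

```text
5.55 w [0.5962 0.0927 0.0964] chest [-0.051   0.0015  0.0964] F chest [-3.58  0.79 15.11] yaw z [ 0.003 -1.    -0.009] 0.0008247764344397979
```

The lid stops solidly at z = 0.096 with 15 N, so it is shut. Next I'll lift off and go to the right handle.

>>> jog_arm:
  increments:
    - [[0, 0, 0, 0, 0, 0.015, 1], [0, 0, 0, 0, 0, 0.035, 1], [0, 0, 0, -0.015, -0.015, 0.045, 1], [0, 0, 0, -0.045, -0.04, 0.045, 1], [0, 0, 0, -0.075, -0.065, 0.045, 1], [0, 0, 0, -0.105, -0.09, 0.035, 1], [0, 0, 0, -0.122, -0.093, 0.01, 1], [0, 0, 0, -0.125, -0.093, -0.025, 1]]

```text
time: 6.35
position: [0.4701, -0.0011, 0.0722]
tool_rot: [-0.072, 0.706, -0.701, 0.065]
ft_force: [1.0, 0.5, -0.9]
grip_width: 0.0004
```

```bash
python3 st.py;python3 -c "
from h import *;import cv2
cv2.imwrite('pics/s4.png',cv2.resize(camera('scene')[60:330,220:520,::-1],None,fx=2.2,fy=2.2))
cv2.imwrite('pics/t4.png',cv2.resize(camera('top')[150:390,130:450,::-1],None,fx=2.4,fy=2.4))"
```

```text
6.35 w [ 0.4701 -0.0011  0.0722] chest [-0.1927 -0.0663  0.0722] F chest [ 1.11  0.25 -0.88] yaw z [ 0.    -1.    -0.008] 0.00041714716047738055
```

View pics/s4.png

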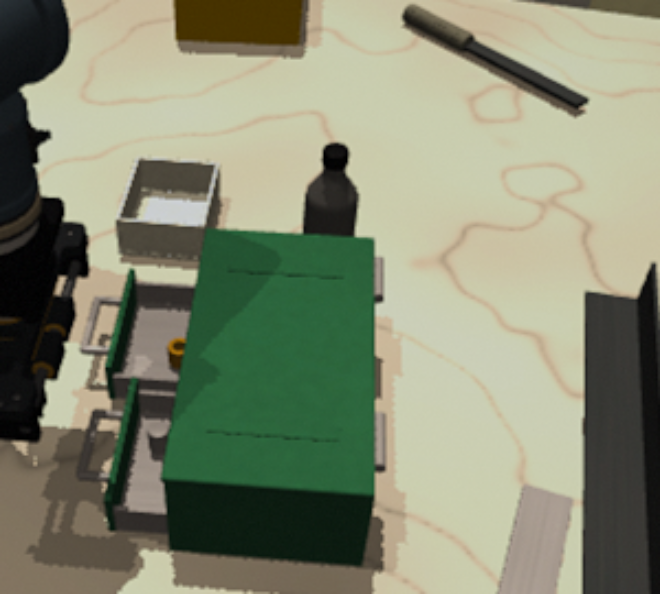

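View pics/t4.png

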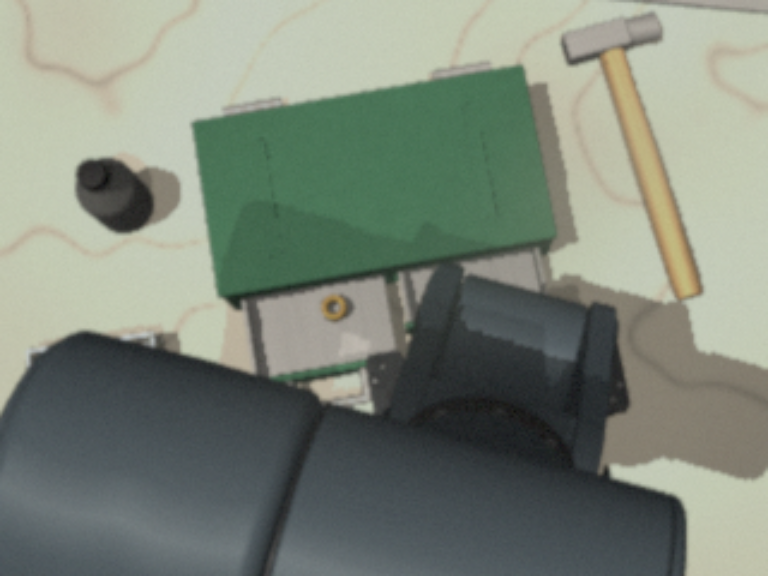

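The lid lies flat and shut. The drawers, bush, pin, bottle, hammer and box are as they were. Now I'll lower in front of the right handle and push along the chest's x.

>>> jog_arm:
  increments:
    - [[0, 0, 0, 0, 0, -0.015, 1], [0, 0, 0, 0, 0, -0.03, 1], [0, 0, 0, 0, 0, -0.042, 1], [0, 0, 0, 0, 0, -0.048, 1], [0, 0, 0, 0.005, 0.001, -0.048, 1], [0, 0, 0, 0.01, 0.002, -0.048, 1], [0, 0, 0, 0.015, 0.003, -0.048, 1], [0, 0, 0, 0.02, 0.004, -0.048, 1]]

```text
time: 7.25
position: [0.489, 0.0041, 0.0213]
tool_rot: [-0.075, 0.707, -0.7, 0.062]
ft_force: [-0.2, -0.2, 0.3]
grip_width: 0.0003
```

```bash
python3 st.py
```

```text
7.25 w [0.489  0.0041 0.0213] chest [-0.1732 -0.0649  0.0213] F chest [-0.21 -0.11  0.29] yaw z [ 0.001 -1.    -0.012] 0.00028914893776359137
```

>>> jog_arm:
  increments:
    - [[0, 0, 0, 0.003, 0.0005, 0, 1], [0, 0, 0, 0.006, 0.001, 0, 1], [0, 0, 0, 0.01, 0.002, 0, 1], [0, 0, 0, 0.015, 0.003, 0, 1], [0, 0, 0, 0.02, 0.004, 0, 1], [0, 0, 0, 0.025, 0.005, 0, 1], [0, 0, 0, 0.03, 0.006, 0, 1], [0, 0, 0, 0.035, 0.007, 0, 1]]

```text
time: 8.05
position: [0.5241, 0.0113, 0.0212]
tool_rot: [-0.075, 0.707, -0.7, 0.062]
ft_force: [-0.6, 0.1, 1.6]
grip_width: 0.0002
```

```bash
python3 st.py;python3 -c "
from h import *;import cv2
cv2.imwrite('pics/s5.png',cv2.resize(camera('scene')[60:330,220:520,::-1],None,fx=2.2,fy=2.2))
cv2.imwrite('pics/w5.png',camera('wrist')[:,:,::-1])"
```

```text
8.05 w [0.5241 0.0113 0.0212] chest [-0.1373 -0.0645  0.0212] F chest [-0.6   0.21  1.58] yaw z [ 0.001 -1.    -0.012] 0.00024463794322789533
```

View pics/s5.png

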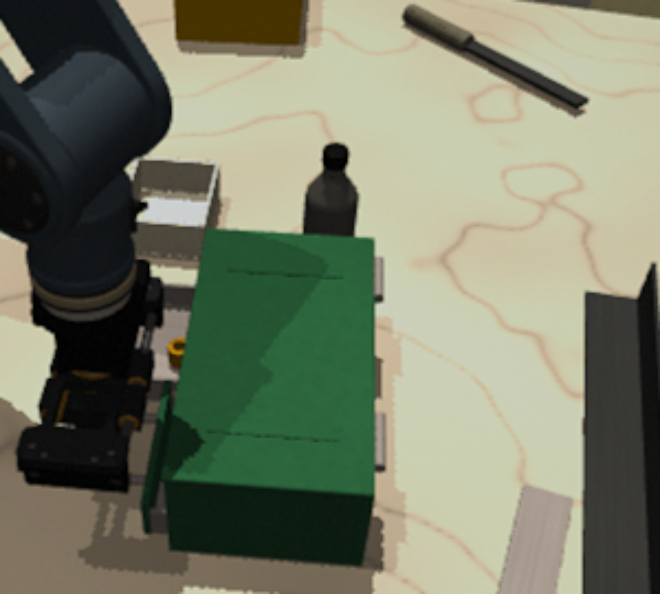

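View pics/w5.png

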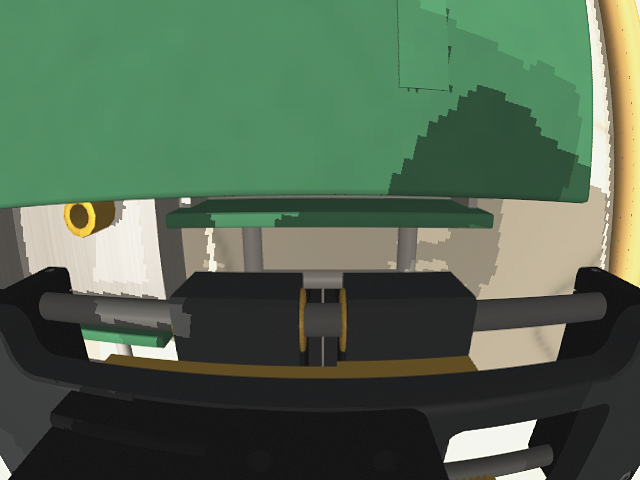

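The right drawer is sliding in under a light push, with the handle bar against the fingertips at (322,280) and the panel about 20 mm out. I'll carry on and slow down near the end.

>>> jog_arm:
  increments:
    - [[0, 0, 0, 0.003, 0.0005, 0, 1], [0, 0, 0, 0.007, 0.001, 0, 1], [0, 0, 0, 0.011, 0.002, 0, 1], [0, 0, 0, 0.014, 0.003, 0, 1], [0, 0, 0, 0.016, 0.003, 0, 1], [0, 0, 0, 0.018, 0.0035, 0, 1], [0, 0, 0, 0.0195, 0.004, 0, 1], [0, 0, 0, 0.021, 0.004, 0, 1]]

```text
time: 8.95
position: [0.5441, 0.015, 0.0213]
tool_rot: [-0.076, 0.707, -0.7, 0.061]
ft_force: [-9.3, -3.5, 6.0]
grip_width: 0.0004
```

```bash
python3 st.py
```

```text
8.95 w [0.5441 0.015  0.0213] chest [-0.117  -0.0647  0.0213] F chest [-9.83 -1.68  5.96] yaw z [ 0.002 -1.    -0.012] 0.00037787628949806866
```

>>> jog_arm:
  increments:
    - [[0, 0, 0, 0.002, 0.0005, 0, 1], [0, 0, 0, 0.003, 0.0005, 0, 1], [0, 0, 0, 0.003, 0.0005, 0, 1]]

```text
time: 9.25
position: [0.5436, 0.015, 0.0215]
tool_rot: [-0.079, 0.707, -0.7, 0.059]
ft_force: [-10.4, -4.6, 6.2]
grip_width: 0.0006
```

```bash
python3 st.py;python3 -c "
from h import *;import cv2
cv2.imwrite('pics/w6.png',camera('wrist')[:,:,::-1])"
```

```text
9.25 w [0.5436 0.015  0.0215] chest [-0.1175 -0.0647  0.0215] F chest [-11.11  -2.54   6.16] yaw z [ 0.002 -1.    -0.013] 0.0005977464108464101
```

View pics/w6.png

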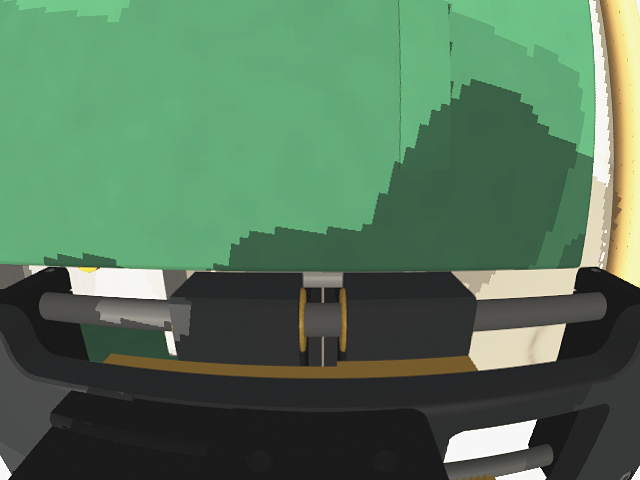

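>>> jog_arm:
  increments:
    - [[0, 0, 0, -0.004, -0.001, 0, 1], [0, 0, 0, -0.015, -0.003, 0, 1], [0, 0, 0, -0.03, -0.006, 0, 1], [0, 0, 0, -0.05, -0.01, 0, 1], [0, 0, 0, -0.07, -0.014, 0, 1]]

```text
time: 9.8
position: [0.4735, 0.0008, 0.0216]
tool_rot: [-0.078, 0.707, -0.7, 0.06]
ft_force: [0.2, -0.8, -0.3]
grip_width: 0.0008
```

```bash
python3 st.py;python3 -c "
from h import *;import cv2
i=camera_info('wrist');np.savez('w7.npz',**i)
cv2.imwrite('pics/w7.png',camera('wrist')[:,:,::-1])
cv2.imwrite('pics/s7.png',cv2.resize(camera('scene')[60:330,220:520,::-1],None,fx=2.2,fy=2.2))"
```

```text
9.8 w [0.4735 0.0008 0.0216] chest [-0.189  -0.0651  0.0216] F chest [ 0.09 -0.8  -0.27] yaw z [ 0.002 -1.    -0.012] 0.0007630996070583094
```

View pics/w7.png

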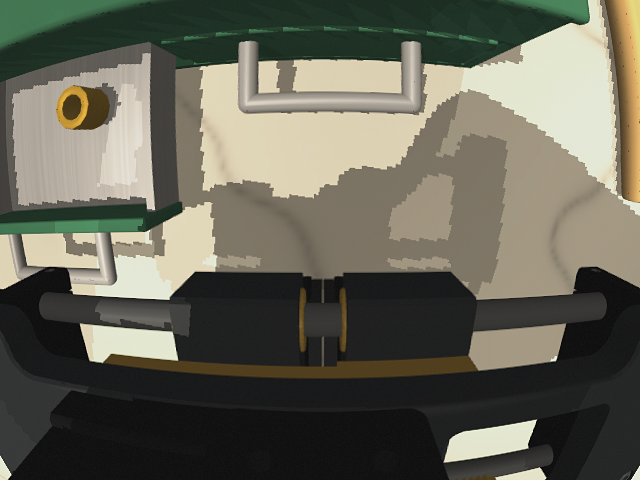

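View pics/s7.png

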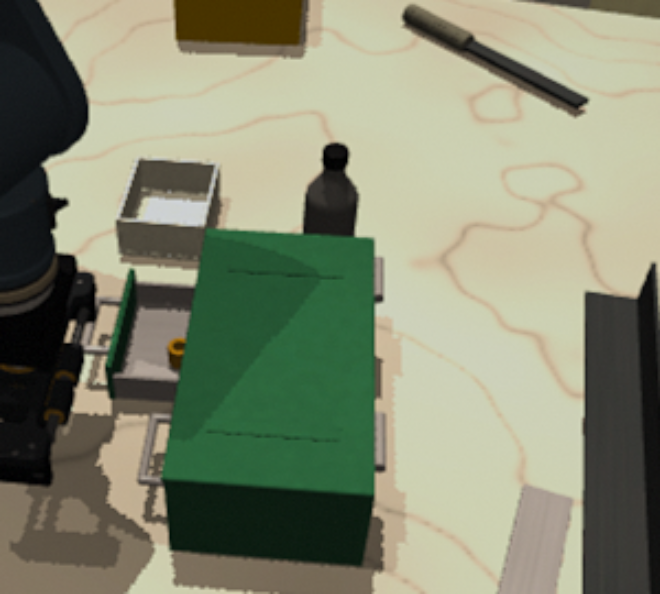

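```bash
cat > wr.py <<'E'
from h import *
R=np.load('R.npy');O=np.load('O.npy')
def wpt(f,u,v,z):
  i=np.load(f);c=-i['R'].T@i['t'];K=i['K']
  x=np.array([u-K[0,2],v-K[1,2]]);r=np.linalg.norm(x);th=r/K[0,0];d=i['R'].T@np.r_[x/r*np.sin(th),np.cos(th)];p=c+d*(z-c[2])/d[2];return (R.T@(p-O)).round(4)
E
python3 -c "
from wr import *
for p in [(250,103,.036),(330,102,.036),(412,101,.036),(30,272,.036),(100,277,.036)]: print(wpt('w7.npz',*p))
S2=lambda x,y:(220+(x+.5)/2.2-.5,60+(y+.5)/2.2-.5)
for p in [(158,421),(142,480)]: print((R.T@(onz('scene',*S2(*p),.036)-O)).round(4))
"
```

```text
[-0.1017 -0.0369  0.036 ]
[-0.102  -0.0681  0.036 ]
[-0.1005 -0.1001  0.036 ]
[-0.1752  0.0926  0.036 ]
[-0.1758  0.0418  0.036 ]
[-0.0971 -0.0397  0.036 ]
[-0.1005 -0.1009  0.036 ]
```

The bar measures −0.102 to −0.097 in chest x against −0.100 at home, so it is about home. However, the gripper body was level with the lid edge (z about 0.091), so it may have taken part of that push. I'll tilt the tool back 15° to clear the lid and push again.

>>> jog_arm:
  increments:
    - [[1, -5, 0, 0, 0, 0.002, 1], [2, -10, 0, 0.005, 0.001, 0.002, 1], [2.9, -14.7, 0, 0.018, 0.003, 0.002, 1], [2.9, -14.7, 0, 0.036, 0.007, 0.002, 1], [2.9, -14.7, 0, 0.05, 0.01, 0.002, 1], [2.9, -14.7, 0, 0.059, 0.012, 0.002, 1], [2.9, -14.7, 0, 0.063, 0.013, 0.002, 1], [2.9, -14.7, 0, 0.065, 0.013, 0.002, 1]]

```text
time: 10.7
position: [0.5364, 0.0144, 0.0236]
tool_rot: [0.012, 0.712, -0.686, 0.15]
ft_force: [-0.4, 0.5, 0.2]
grip_width: 0.0002
```

```bash
python3 st.py
```

```text
10.7 w [0.5364 0.0144 0.0236] chest [-0.1246 -0.0639  0.0236] F chest [-0.26  0.58  0.21] yaw z [ 0.005 -1.    -0.014] 0.00017277500080626994
```

>>> jog_arm:
  increments:
    - [[0, 0, 0, 0.0015, 0.0003, 0, 1], [0, 0, 0, 0.003, 0.0006, 0, 1], [0, 0, 0, 0.0045, 0.0009, 0, 1], [0, 0, 0, 0.006, 0.0012, 0, 1], [0, 0, 0, 0.0075, 0.0015, 0, 1], [0, 0, 0, 0.009, 0.0018, 0, 1]]

```text
time: 11.3
position: [0.5454, 0.0162, 0.0235]
tool_rot: [0.012, 0.712, -0.686, 0.15]
ft_force: [0.2, 0.6, -0.2]
grip_width: 0.0005
```

```bash
python3 st.py
```

```text
11.3 w [0.5454 0.0162 0.0235] chest [-0.1155 -0.0638  0.0235] F chest [ 0.31  0.5  -0.21] yaw z [ 0.005 -1.    -0.014] 0.0004785643462273816
```

>>> jog_arm:
  increments:
    - [[0, 0, 0, 0.0015, 0.0003, 0, 1], [0, 0, 0, 0.003, 0.0006, 0, 1], [0, 0, 0, 0.0045, 0.0009, 0, 1], [0, 0, 0, 0.006, 0.0012, 0, 1]]

```text
time: 11.7
position: [0.5477, 0.0179, 0.0227]
tool_rot: [0.01, 0.713, -0.685, 0.148]
ft_force: [-9.2, -5.9, 4.0]
grip_width: 0.0001
```

```bash
python3 st.py
```

```text
11.7 w [0.5477 0.0179 0.0227] chest [-0.1129 -0.0626  0.0227] F chest [-10.11  -4.03   3.96] yaw z [ 0.006 -1.    -0.017] 0.0001375930131916114
```

The tilted push stops firmly at 10 N with the body clear of the lid, so the right drawer is home. I'll retreat and move to the left handle.

>>> jog_arm:
  increments:
    - [[0, 0, 0, -0.005, -0.001, 0.002, 1], [0, 0, 0, -0.025, -0.005, 0.002, 1], [0, 0, 0, -0.055, -0.011, 0.002, 1], [0, 0, 0, -0.085, -0.017, 0.002, 1], [0, 0, 0, -0.1, -0.02, 0.002, 1], [0, 0, 0, -0.105, 0.005, 0.002, 1], [0, 0, 0, -0.112, 0.04, 0.002, 1], [0, 0, 0, -0.119, 0.075, 0.002, 1]]

```text
time: 12.5
position: [0.4291, 0.0929, 0.0248]
tool_rot: [0.011, 0.713, -0.686, 0.147]
ft_force: [0.3, 0.8, 0.2]
grip_width: 0.0006
```

```bash
python3 st.py
```

```text
12.5 w [0.4291 0.0929 0.0248] chest [-0.2149  0.0338  0.0248] F chest [0.49 0.7  0.24] yaw z [ 0.003 -1.    -0.016] 0.0006332375200016648
```

>>> jog_arm:
  increments:
    - [[0, 0, 0, -0.003, 0.018, 0, 1], [0, 0, 0, -0.007, 0.035, 0, 1], [0, 0, 0, -0.005, 0.035, 0, 1], [0, 0, 0, 0, 0.036, 0, 1], [0, 0, 0, 0.005, 0.037, 0, 1], [0, 0, 0, 0.01, 0.038, 0, 1], [0, 0, 0, 0.014, 0.039, 0, 1], [0, 0, 0, 0.017, 0.04, 0, 1]]

```text
time: 13.3
position: [0.4472, 0.1329, 0.0251]
tool_rot: [0.012, 0.713, -0.686, 0.148]
ft_force: [-0.6, -1.1, 0.2]
grip_width: 0.0002
```

```bash
python3 st.py;python3 -c "
from h import *;import cv2
i=camera_info('wrist');np.savez('w8.npz',**i)
cv2.imwrite('pics/w8.png',camera('wrist')[:,:,::-1])"
```

```text
13.3 w [0.4472 0.1329 0.0251] chest [-0.1895  0.0696  0.0251] F chest [-0.83 -0.93  0.19] yaw z [ 0.003 -1.    -0.016] 0.00019071215592402602
```

View pics/w8.png

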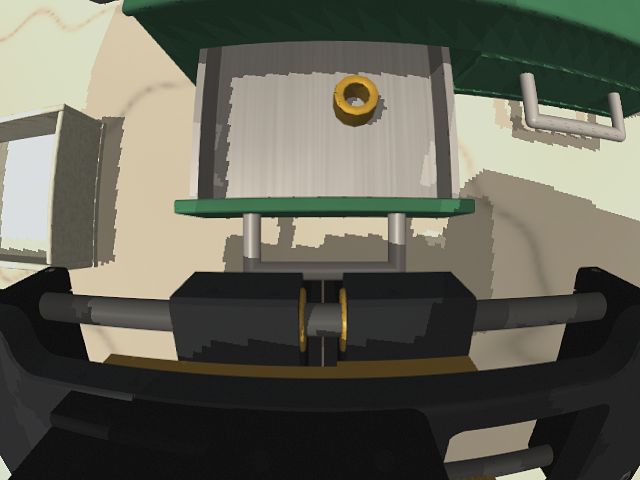

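The fingertips sit centred on the left handle bar at (322,270), and the bush is standing. I'll push slowly.

>>> jog_arm:
  increments:
    - [[0, 0, 0, 0.003, 0.0006, 0, 1], [0, 0, 0, 0.006, 0.0012, 0, 1], [0, 0, 0, 0.01, 0.002, 0, 1], [0, 0, 0, 0.0145, 0.0028, 0, 1], [0, 0, 0, 0.019, 0.0037, 0, 1], [0, 0, 0, 0.0235, 0.0046, 0, 1], [0, 0, 0, 0.028, 0.0055, 0, 1], [0, 0, 0, 0.032, 0.0062, 0, 1]]

```text
time: 14.15
position: [0.4793, 0.1394, 0.0251]
tool_rot: [0.012, 0.713, -0.686, 0.148]
ft_force: [-2.1, 0.5, 0.7]
grip_width: 0.0004
```

```bash
python3 st.py
```

```text
14.15 w [0.4793 0.1394 0.0251] chest [-0.1567  0.0697  0.0251] F chest [-1.93  0.88  0.7 ] yaw z [ 0.003 -1.    -0.016] 0.00038238321843127304
```

>>> jog_arm:
  increments:
    - [[0, 0, 0, 0.004, 0.0008, 0, 1], [0, 0, 0, 0.008, 0.0016, 0, 1], [0, 0, 0, 0.0125, 0.0025, 0, 1], [0, 0, 0, 0.017, 0.0033, 0, 1], [0, 0, 0, 0.0215, 0.0042, 0, 1], [0, 0, 0, 0.0255, 0.005, 0, 1], [0, 0, 0, 0.029, 0.0057, 0, 1], [0, 0, 0, 0.032, 0.0062, 0, 1]]

```text
time: 14.95
position: [0.5116, 0.1457, 0.025]
tool_rot: [0.011, 0.713, -0.686, 0.148]
ft_force: [-2.2, 1.0, 0.5]
grip_width: 0.0006
```

```bash
python3 st.py;python3 -c "
from h import *;import cv2
i=camera_info('wrist');np.savez('w9.npz',**i)
cv2.imwrite('pics/w9.png',camera('wrist')[:,:,::-1])"
```

```text
14.95 w [0.5116 0.1457 0.025 ] chest [-0.1238  0.0698  0.025 ] F chest [-1.97  1.39  0.54] yaw z [ 0.003 -1.    -0.016] 0.0006036754975553609
```

View pics/w9.png

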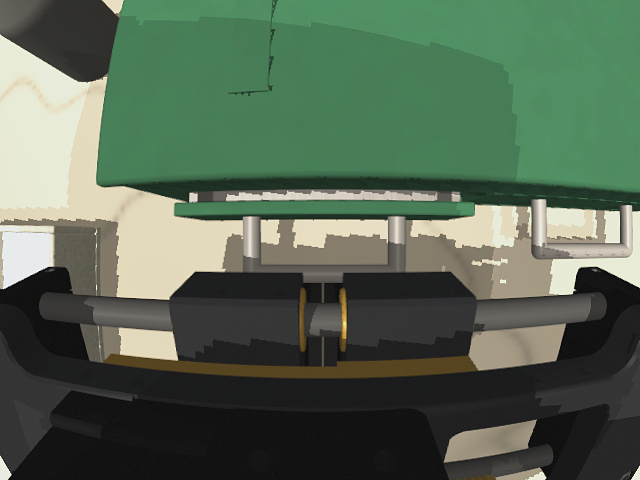

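The left panel is about 10 mm from flush and the force is about 2 N. I'll finish slowly.

>>> jog_arm:
  increments:
    - [[0, 0, 0, 0.002, 0.0004, 0, 1], [0, 0, 0, 0.004, 0.0008, 0, 1], [0, 0, 0, 0.0055, 0.0011, 0, 1], [0, 0, 0, 0.007, 0.0014, 0, 1], [0, 0, 0, 0.0085, 0.0017, 0, 1], [0, 0, 0, 0.01, 0.002, 0, 1], [0, 0, 0, 0.011, 0.0022, 0, 1], [0, 0, 0, 0.012, 0.0024, 0, 1]]

```text
time: 15.8
position: [0.5212, 0.1479, 0.0246]
tool_rot: [0.01, 0.713, -0.686, 0.146]
ft_force: [-8.5, -3.5, 4.4]
grip_width: 0.0006
```

```bash
python3 st.py
```

```text
15.8 w [0.5212 0.1479 0.0246] chest [-0.114   0.07    0.0246] F chest [-9.06 -1.84  4.38] yaw z [ 0.003 -1.    -0.017] 0.0006107128359958713
```

>>> jog_arm:
  increments:
    - [[0, 0, 0, 0.003, 0.0006, 0, 1], [0, 0, 0, 0.004, 0.0008, 0, 1], [0, 0, 0, 0.004, 0.0008, 0, 1]]

```text
time: 16.1
position: [0.5212, 0.1484, 0.0237]
tool_rot: [0.007, 0.714, -0.686, 0.143]
ft_force: [-6.7, -2.7, 3.8]
grip_width: 0.0007
```

```bash
python3 st.py
```

```text
16.1 w [0.5212 0.1484 0.0237] chest [-0.1139  0.0705  0.0237] F chest [-7.09 -1.37  3.79] yaw z [ 0.004 -1.    -0.019] 0.00065296986716023
```

>>> jog_arm:
  increments:
    - [[0, 0, 0, -0.004, -0.001, 0, 1], [0, 0, 0, -0.015, -0.003, 0, 1], [0, 0, 0, -0.035, -0.007, 0, 1], [0, 0, 0, -0.055, -0.011, 0, 1], [0, 0, 0, -0.07, -0.014, 0.01, 1], [0, 0, 0, -0.078, -0.03, 0.04, 1], [0, 0, 0, -0.08, -0.05, 0.08, 1], [0, 0, 0, -0.08, -0.07, 0.12, 1]]

```text
time: 16.9
position: [0.4403, 0.0778, 0.1446]
tool_rot: [0.006, 0.713, -0.686, 0.143]
ft_force: [2.2, 0.2, -0.4]
grip_width: 0.0004
```

```bash
python3 st.py;python3 -c "
from h import *;import cv2
i=camera_info('wrist');np.savez('w10.npz',**i)
cv2.imwrite('pics/w10.png',camera('wrist')[:,:,::-1])
cv2.imwrite('pics/s10.png',cv2.resize(camera('scene')[60:330,220:520,::-1],None,fx=2.2,fy=2.2))"
```

```text
16.9 w [0.4403 0.0778 0.1446] chest [-0.2068  0.0168  0.1446] F chest [ 2.15 -0.25 -0.41] yaw z [ 0.004 -1.    -0.018] 0.00044706185507865015
```

View pics/w10.png

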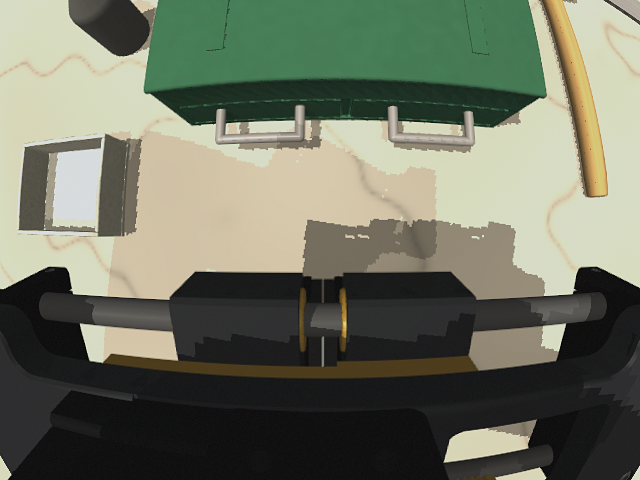

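View pics/s10.png

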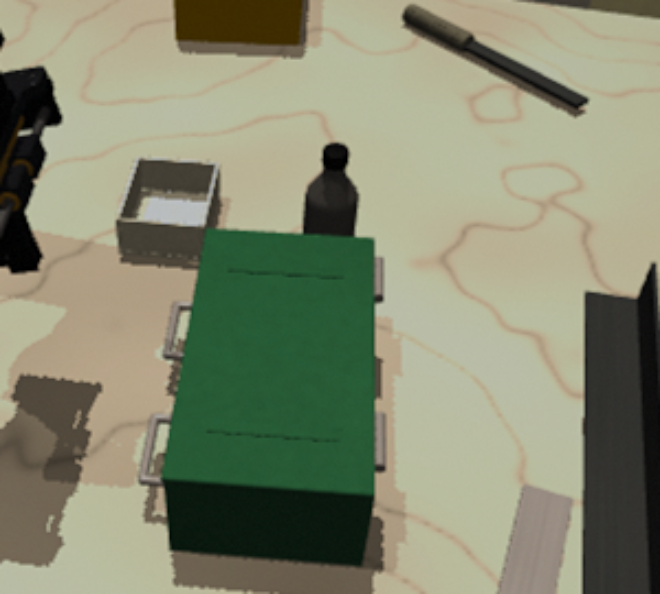

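```bash
python3 -c "
from wr import *
for p in [(224,139,.036),(300,137,.036),(396,138,.036),(470,141,.036)]: print(wpt('w10.npz',*p))
S2=lambda x,y:(220+(x+.5)/2.2-.5,60+(y+.5)/2.2-.5)
for p in [(181,305),(166,355),(158,418),(143,480)]: print((R.T@(onz('scene',*S2(*p),.036)-O)).round(4))
";python3 -c "
import cv2;a=cv2.imread('pics/w10.png')[60:170,140:560];cv2.imwrite('pics/w11.png',cv2.resize(a,None,fx=1.9,fy=4,interpolation=cv2.INTER_CUBIC))"
```

```text
[-0.1018  0.0973  0.036 ]
[-0.1021  0.0366  0.036 ]
[-0.1019 -0.038   0.036 ]
[-0.1008 -0.0998  0.036 ]
[-0.0969  0.1009  0.036 ]
[-0.1014  0.036   0.036 ]
[-0.0976 -0.0365  0.036 ]
[-0.0998 -0.1008  0.036 ]
```

View pics/w11.png

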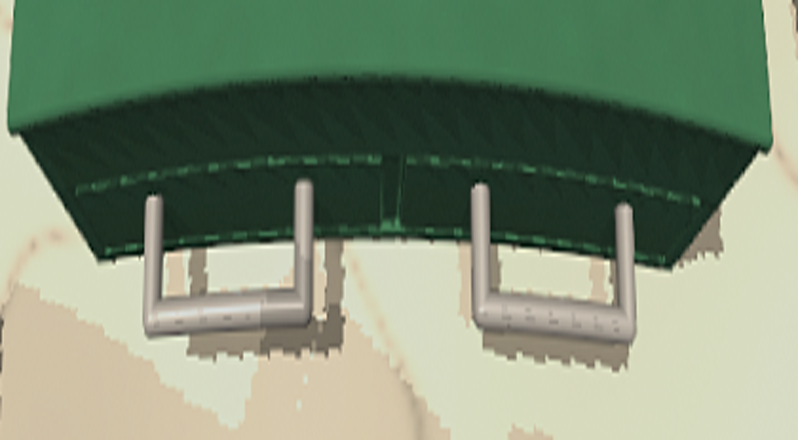

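```bash
python3 -c "
from wr import *;import cv2
S2=lambda x,y:(220+(x+.5)/2.2-.5,60+(y+.5)/2.2-.5)
for p in [(165,478),(204,231),(372,492),(375,238)]: print((R.T@(onz('scene',*S2(*p),.096)-O)).round(4))
a=cv2.imread('pics/s10.png');a4=cv2.imread('pics/s4.png');d=cv2.absdiff(a,a4).max(2)
cv2.imwrite('pics/c.png',cv2.resize(a[440:580,140:400],None,fx=3,fy=3,interpolation=cv2.INTER_CUBIC))
cv2.imwrite('pics/t10.png',cv2.resize(camera('top')[150:390,130:450,::-1],None,fx=2.4,fy=2.4))
"
```

```text
[-0.0733 -0.1415  0.096 ]
[-0.0783  0.1355  0.096 ]
[ 0.0724 -0.1393  0.096 ]
[0.0742 0.1403 0.096 ]
```

View pics/c.png

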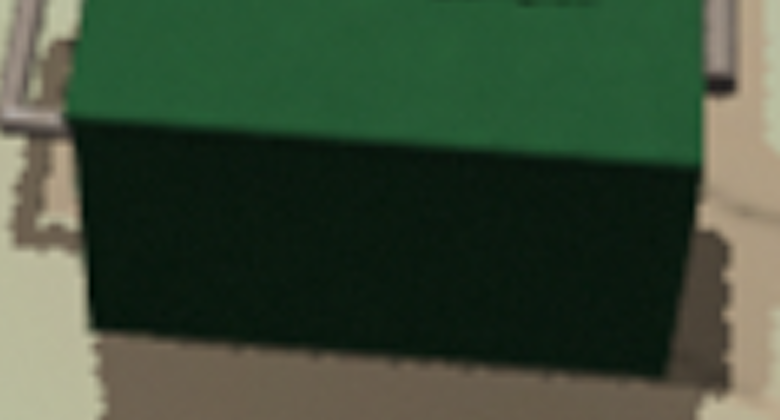

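View pics/t10.png

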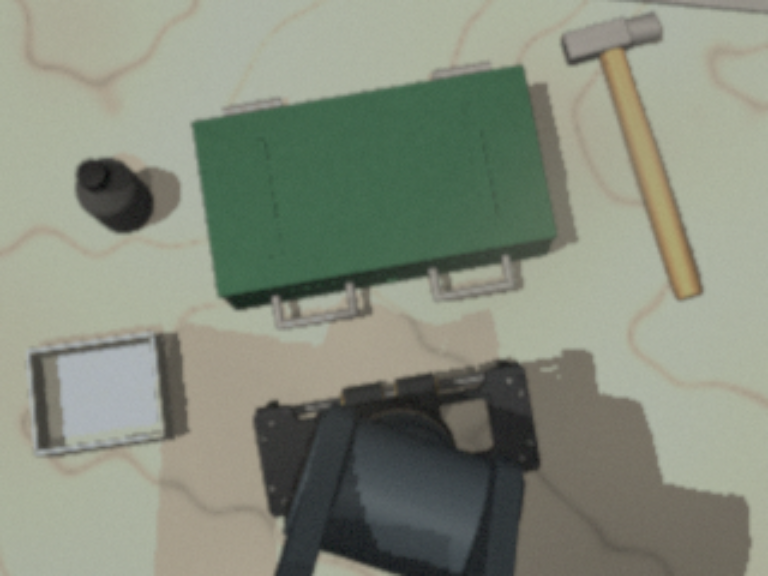

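The lid is flat on the rim with no gap, both handles are at their home positions, the bystanders haven't moved, and the robot is clear of everything.

```bash
python3 -c "
from rig import *
print(hand_in())"
```

```text
the job is handed in; nothing more can be done
None
```

The tool chest is closed: the lid is shut and both drawers are home. I pushed with closed fingertips only and handed in after about 17 s of the 59 s allowed.

- **Lid:** it stopped solidly with the fingertips at z = 0.096 m and 15 N. The last pictures show it flat on the rim with no gap.
- **Drawers:** each stopped firmly at 7 to 11 N. Both panels look flush, and the handle bars measured −0.097 to −0.102 m in chest x, against −0.100 m at home. That is within the 2 mm calibration.
- **Right drawer, pushed twice:** on the first push, with the tool upright, the gripper body was level with the lid's edge and may have touched it lightly, at no more than 11 N. I pushed it again with the tool tilted back 15°, and it stopped at the same place.
- **Small parts:** the pin and the bush were standing when last seen, before the final part of each push. I could not see them once the drawers were shut.
- **Everything else:** the bottle, hammer and box look unmoved in the last pictures.

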